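# Refit the lens edger's scraper blade and shut its splash door

### The arm

A 6-joint arm with a two-finger parallel gripper is mounted at the origin on the work surface. World frame = base frame: x ahead of the robot, y to its left, z up, the work surface at z = 0. Lengths are in m, angles in degrees, forces in N, time in s.
With the tool pointing down it reaches from about 0.4 to 0.825 m from the base axis. Payload 7 kg.
Tool frame: the origin (TCP) lies between the finger pads; the fingertips stand 11 mm ahead of it and the grasp point (between the pads) lies 8 mm behind it; z points along the fingers, y is the line along which they close (so a half turn about z gives the same grasp; the last joint's range is limited). The gripper opens to 85 mm and grips with 20 to 120 N. Pads are 22 mm wide; open, the fingers measure 114 mm over their backs; the gripper's body (76 mm by 85 mm) begins 54 mm behind the grasp point. The pads swing forward as they close: fully open they stand 13 mm farther back than shut.
Start: joints at [81.71, 20.546, 0.682, 0, -70.136, -16.507], TCP at [0.283, 0.613, 0.208] pointing down, gripper open.
Joint ranges: [-176.03, 176.03], [-82.01, 121.73], [-58.28, 71.71], [-173.87, 95.51], [-174.79, -0.11], [-173.66, 173.66]. Speed limits (degrees/s): [136.94, 136.94, 172.46, 180, 180, 180].

### API

Orientations are given as [roll, pitch, yaw] about the fixed x, y, z axes, in that order (R = Rz(yaw) Ry(pitch) Rx(roll)).
In Python, from station import env gives the robot as it stands. The module is installed in compiled form; this text tells all that it offers.
- The arm moves only by the tool carry_out, never from a script. Its argument "series" is a list of rows, each a list of 7 numbers: the finger opening in mm, from 0 to 85.4, then the shift along the tool's x, y, z in units of 25 mm (1.0 is 25 mm), then the turn, a rotation vector about the tool's x, y, z in units of 8 degrees (1.0 is 8 degrees). In form: [[hand, x, y, z, wx, wy, wz], ...]. A call has 1 to 20 rows; each row shifts and turns the commanded pose from where the row before left it, along the tool's axes as they then stand; what a row does not reach is not made up. A row lasts 1/8 s, in which the tool goes at most 62.5 mm and 10.7 degrees, less where a joint would pass 70% of its speed; a pose out of reach is approached as far as the arm can. A call is refused whole if a number of a shift passes 1 or a number of a turn 1, either way. A call with a gripper value outside its range is refused whole. The fingers move at their own pace and stop on an object; "newtons" is the grip in N (left out, the last holds). Time passes only in rows, so rows that do not move let the fingers close. It gives the time, the measured TCP pose, the force, the opening and the grip force at its end, in the units of the state.
- env.sense(): the state, without advancing time (a new reading comes with each control period).
- env.snapshot(name): name is "scene" or "side" or "wrist"; returns a dict with "img" (480x640x3 uint8, blue, green, red), "range_z" (480x640 float32, m along the optical axis (not along the pixel's ray), 0 where there is no reading), "K" (3x3 intrinsics, pixels), "D" ([k1, k2, p1, p2, k3] as OpenCV has them; the pictures are not rectified), "R" (3x3) and "t" (3): a world point X has camera coordinates R X + t; the wrist camera has in their place "hand_eye" (4x4, takes a point from camera to tool coordinates, whose origin is the TCP and whose axes are the flange's). Camera axes: x right, y down, z forward; pixel columns grow to the right and rows downward; lengths in m; the calibration is good to about 2 mm. A picture is of the moment at which its call begins: read the wrist's pose just before it.
- env.close_job(): hands the job in; it is judged then, once.
The state is a dict: "time_s": time; "joint_pos": joint angles; "dq": joint speeds; "joint_efforts": joint torques, N m; "eef_pos": TCP position; "tcp_rot": TCP orientation; "force": force on the tool from outside, world axes, zero at the start; "wrist_torque": the same for the moment, N m; "finger_gap": finger opening in m; "gripper_force": force on a finger pad.
Only numpy, scipy, OpenCV 4.12 (cv2) and the standard library are available. Lean on these libraries where they do the work, as an engineer would, in place of code of your own. Each camera call takes 0.05 s, during which the arm holds its last target. There are 200 camera calls.

### The job

Refit the steel scraper blade in the lens edger: pick it up by its black grip rib and lay it flat in the holder inside the splash bay, with its notch over the locating pin, and let go of it. Then push the open splash door shut until it seats on its spring catch, leaving the blade in place. Leave the lens tray, the cup and the bottle where they are.

Things in the scene. Friction and masses are not known exactly. Their poses are not given: they have to be found in the camera images.
- edger: Fixed beige lens edging machine with a water tank on its rear. Origin: on the bench (z = 0) under the centre of its splash bay; x points to the machine's rear (away from the robot), y to its left, z up. Its body spans x -65 to 280 mm and y -160 to 140 mm, 85 mm high; the tank (x 150 to 260, y -145 to -15 mm) is 145 mm high.
- bay (a point): Centre of the floor of the open-topped splash bay, 40 mm above the bench; axes as the edger's. Inside 130 mm (x) by 170 mm (y). Walls left, right and behind 85 mm high above the bench; a catch post at the front right (-x, -y) corner 115 mm. The front (x = -65 mm) is open and is closed by the door.
- holder (a point): Blade holder on the bay's floor: centre of its flat aluminium bed, 50 mm above the bench; axes as the edger's. The bed is 54 mm (x) by 150 mm (y). Two side lips along y stand 5 mm above it, 42 mm apart inside (3 mm to spare beside the blade on each side). One upright steel locating pin on its middle line, near its left (+y) end.
- pin (a point): Axis of the locating pin at the level of the holder's flat bed (where the blade's underside comes to lie), 50 mm above the bench, at x = 0, y = +50 mm of the edger; axes as the edger's. The pin is 8 mm in diameter, 16 mm high, its upper 6 mm tapered to 3 mm.
- blade: Loose steel scraper blade, 0.16 kg (+-25 percent), flat on the bench: plate 36 mm (x) by 120 mm (y), 4 mm thick. Origin: centre of its underside; y towards the notched end, z up. U notch in the +y end, 11 mm wide, 18 mm deep; other end plain. On top a black grip rib 10 mm thick (x), 44 mm long (y), centred at y = -5 mm, its top 26 mm above the underside.
- notch (a point): Point in the blade's notch where the pin's axis belongs, on the blade's underside at x = 0, y = +50 mm of the blade, 8 mm from the notch's closed end; axes as the blade's. In the holder the rib is up and the notched end is to the edger's left (blade y along edger y).
- door (a joint): Door angle, rad: 0 shut, growing as it opens towards the robot (to 1.4). Upright hinge at the bay's left (+y) front corner; light friction, stays where left. Spring catch at the free edge: from about 0.12 rad it resists (up to about 8 N at the push plate), at about 0.05 it snaps over, draws the door to 0 and holds it; let go before that, it springs back ajar.
- door_hinge (a point): On the hinge axis at half the door's height, 80 mm above the bench, at x = -71, y = +90 mm of the edger. Axes turn with the door: -y from the hinge to the free edge, -x out of the outer face, z up. Cream panel 12 mm thick (middle plane on the hinge axis), 180 mm wide, from 40 to 120 mm above the bench.
- push_plate (a point): Centre of the outer face of the steel push plate (36 mm wide, 50 mm high, 2 mm thick) on the door's outer face near its free edge: 150 mm from the hinge axis, 90 mm above the bench, 8 mm out from the door's middle plane. Axes as the door's: pushing along +x shuts the door.
- lens_tray: Bystander: white open tray with two lenses, 110 x 75 x 22 mm, origin under its centre.
- cup: Bystander: white cup 76 mm across, 90 mm high, origin under its centre.
- oil_bottle: Bystander: amber bottle 44 mm across, 85 mm high, origin under its centre.
Things that resemble listed ones, but are neither listed nor needed, are in the scene too. Several things look just like the blade: the one meant starts farthest to the robot's left.

How it is judged (in metres and radians):
On the way, in this order (a step that is already met when the one before it is completed fails the run):
1. the blade lies flat in the holder with its notch over the pin, let go, the door still open (x of notch in the frame of pin between -0.003 and 0.003 m and y of notch in the frame of pin between -0.007 and 0.007 m and z of notch in the frame of pin between -0.003 and 0.003 m and angle between the y axis of blade and the y axis of edger, either way round below 0.08 rad and angle between blade's own z axis and vertical below 0.05 rad and contact force between the fingers and blade below 0.3 N and value of joint door above 0.3 rad), for 0.2 s.
2. the door is shut on its catch with the blade in place (x of notch in the frame of pin between -0.003 and 0.003 m and y of notch in the frame of pin between -0.007 and 0.007 m and z of notch in the frame of pin between -0.003 and 0.003 m and angle between the y axis of blade and the y axis of edger, either way round below 0.08 rad and angle between blade's own z axis and vertical below 0.05 rad and value of joint door below 0.02 rad), for 0.2 s.
At the end, for the whole second after the job is handed in: The blade rests flat in the holder, notch point within 3 mm sideways, 7 mm lengthwise and 3 mm in height of the pin point, aligned with the holder within 0.08 rad and tilted less than 0.05 rad; the door is seated on its catch (under 0.02 rad); blade at rest (all of step 2 and linear speed of blade below 0.02 m/s); the robot touches nothing.
It fails at once if the lens tray, cup or bottle is shifted by more than 30 mm (distance of any of lens_tray, cup, oil_bottle from where it was at the start of the episode above 0.03 m).
It also fails if it takes over 58 s, if anything falls off the work surface, if the arm or the gripper's body presses on something with over 40 N, if the wrist force passes 120 N, or if a joint passes its speed limit or range.

## Working session

There is one attempt and no reset: what is moved stays moved. The work goes in short steps, Python scripts to look and compute and a tool call to move; the robot and the scene stay as the last step left them, time stands still between calls to the robot, and variables do not carry over. Pictures are saved under pics/ and viewed, at most 10 in all, crops included, and the job is handed in when it is done.

Besides the shell and the picture viewer there is one more tool, called after ">>>" as name(argument=value, ...) on one line, values as JSON. carry_out: Moves the arm, as the interface text tells. Its arguments: {"type":"object","properties":{"series":{"type":"array"},"newtons":{"type":"number"}},"required":["series"]}

```bash
mkdir -p pics
cat > h.py <<'E'
import numpy as np, cv2, pickle
from scipy.spatial.transform import Rotation as Ro
from station import env
def snap(n):
    s=env.sense(); d=env.snapshot(n); d['s']=s
    if n=='wrist':
        T=np.eye(4); T[:3,:3]=Ro.from_euler('xyz',s['tcp_rot'],degrees=True).as_matrix(); T[:3,3]=s['eef_pos']
        T=T@np.array(d['hand_eye']); d['R']=T[:3,:3].T; d['t']=-d['R']@T[:3,3]
    return d
def cloud(d):
    v,u=np.mgrid[:480,:640]
    p=cv2.undistortPoints(np.stack([u,v],-1).reshape(-1,1,2).astype(np.float64),np.array(d['K']),np.array(d['D'])).reshape(480,640,2)
    z=d['range_z'][...,None]; X=np.concatenate([p*z,z],-1)
    W=(X-np.array(d['t']).ravel())@np.array(d['R']); W[d['range_z']==0]=np.nan
    return W
def load(n): return pickle.load(open(n+'.pkl','rb'))
def proj(d,P):
    return cv2.projectPoints(np.array(P,float).reshape(-1,1,3),cv2.Rodrigues(np.array(d['R']))[0],np.array(d['t'],float),np.array(d['K']),np.array(d['D']))[0].reshape(-1,2)
E
python3 - <<'E'
from h import *
print(env.sense())
for n in ['scene','side','wrist']:
    d=snap(n); pickle.dump(d,open(n+'.pkl','wb')); cv2.imwrite(f'pics/{n}.png',d['img'])
E
```

```text
{'time_s': 0.0, 'joint_pos': array([ 8.17087669e+01,  2.05931928e+01,  6.35557280e-01, -1.95063878e-02,
       -7.01366172e+01, -1.65081782e+01]), 'dq': array([-0.04214414,  0.02472741,  0.11620287, -0.10199358, -0.00478716,
       -0.06470649]), 'joint_efforts': array([ 7.97488756e-04, -5.83329284e+01,  2.93427372e+01,  6.93734273e+00,
       -5.92596145e-03,  1.37180831e-05]), 'eef_pos': array([0.28292479, 0.61228587, 0.20725936]), 'tcp_rot': array([ 1.79904422e+02, -9.20323834e-03, -2.48060465e+01]), 'force': array([0.09599931, 0.27056403, 0.02632423]), 'wrist_torque': array([0.02116285, 0.00504542, 0.01509753]), 'gripper_force': 0.0, 'finger_gap': 0.08540222662055537}
```

View pics/scene.png

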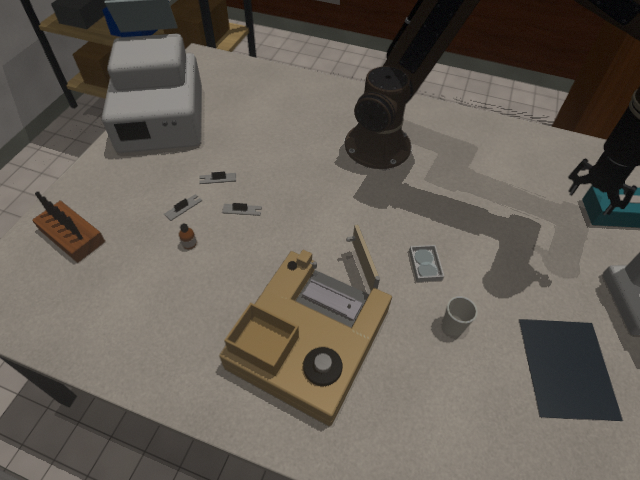

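View pics/side.png

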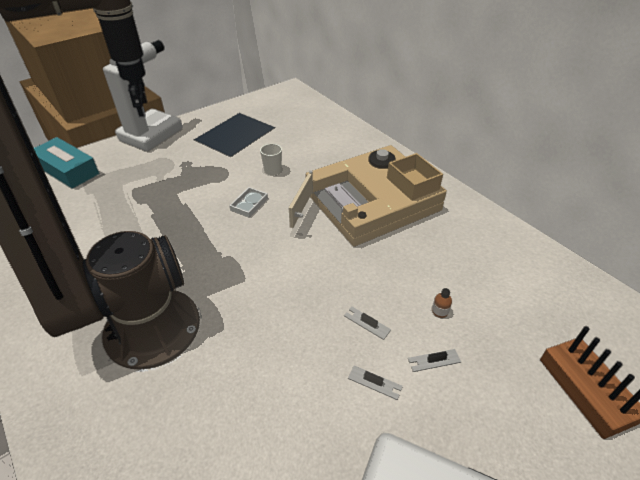

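The scene view shows the edger's bay near (330,298) and its open door near (365,258). Three blade lookalikes sit at about (218,178), (183,207) and (242,209); in the side view they are at (374,380), (435,359) and (368,321). The one farthest left (largest y) should be (242,209) in the scene view. I'll measure all three.

Run:
```python
from h import *
d=load('scene'); W=cloud(d)
for n,(u,v) in dict(b1=(218,176),b2=(181,206),b3=(240,207),tray=(426,264),cup=(460,312),bot=(187,236),base=(378,150),pin=(349,306),doorTopFree=(356,230),hinge=(377,288),tank=(262,340)).items(): print(n,W[v,u].round(3))
print(np.isnan(W[...,0]).mean())
def crop(d,u0,v0,u1,v1,s): return cv2.resize(d['img'][v0:v1,u0:u1],None,fx=s,fy=s,interpolation=cv2.INTER_CUBIC)
a=crop(d,190,160,280,225,8)[:300]; 
e=load('side')
A=crop(d,160,160,270,225,5); B=crop(d,270,220,400,330,5)
cv2.imwrite('pics/c1.png',np.vstack([cv2.resize(crop(d,160,165,270,220,5),(650,250)),cv2.resize(crop(d,270,222,400,332,5),(414,350)).__class__(0) if False else np.pad(cv2.resize(crop(d,270,222,400,332,5),(414,350)),((0,0),(0,236),(0,0)))]))
```

```text
b1 [ 0.353 -0.445  0.016]
b2 [ 0.512 -0.49   0.019]
b3 [ 0.449 -0.318  0.017]
tray [0.448 0.271 0.012]
cup [0.581 0.388 0.034]
bot [ 0.633 -0.389  0.061]
base [0.072 0.017 0.044]
pin [0.68  0.111 0.056]
doorTopFree [0.482 0.062 0.116]
hinge [0.615 0.165 0.076]
tank [ 0.859 -0.051  0.088]
0.004127604166666667
```

View pics/c1.png

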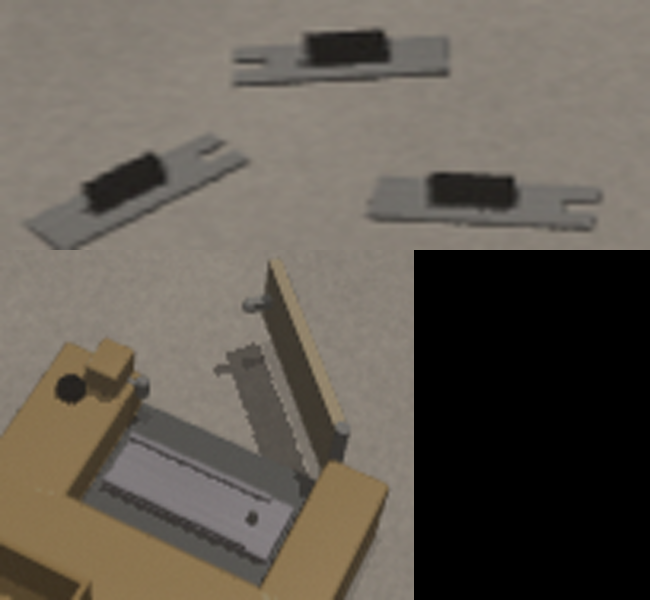

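The crop shows all three lookalikes as grey blades with a notch and a black rib. The chosen one, at scene (242,209), has y = -0.318, the largest of the three, and its notch points toward +y. The holder's pin is at about (349,306). Next I'll estimate the edger and blade poses.

```bash
cat >> h.py <<'E'
def rect(P):
    r=cv2.minAreaRect((P[:,:2]*1000).astype(np.float32)); return r
E
python3 - <<'E'
from h import *
for n in ['scene','side']:
    d=load(n); W=cloud(d)
    x,y,z=W[...,0],W[...,1],W[...,2]
    m=(abs(z-.085)<.004)&(x>.5)&(x<1.05)&(y>-.25)&(y<.3)
    print(n,'top z',np.median(z[m]),m.sum(),rect(W[m]))
    m=(z>.092)&(z<.13)&(x>.44)&(x<.66)&(y>0.0)&(y<.25)
    P=W[m]; print('door',m.sum(),P.min(0).round(3),P.max(0).round(3),rect(P))
    m=(z>.012)&(z<.035)&(abs(x-.449)<.05)&(abs(y+.318)<.05)
    print('rib',m.sum(),W[m].mean(0),rect(W[m]),np.percentile(z[m],95))
    m=(z>.0025)&(z<.035)&(abs(x-.449)<.06)&(abs(y+.318)<.09)
    print('blade',m.sum(),rect(W[m]))
    m=(abs(z)<.01)&(abs(x-.5)<.1)&(abs(y+.2)<.05); print('table z',np.median(z[m]))
w=load('wrist'); print(np.array(w['hand_eye']).round(3)); print(w['K'],w['D'])
E
```

```text
scene top z 0.08488227289364267 8564 ((724.79736328125, 44.410186767578125), (300.10845947265625, 452.144775390625), 82.4826431274414)
door 457 [0.466 0.044 0.092] [0.623 0.165 0.126] ((550.0259399414062, 100.88613891601562), (190.32620239257812, 37.71949005126953), 34.55021667480469)
rib 80 [ 0.44795667 -0.32045525  0.02185334] ((446.4647521972656, -321.0729675292969), (18.394563674926758, 43.650390625), 21.996246337890625) 0.028641474821098547
blade 451 ((449.04840087890625, -318.01556396484375), (179.5963897705078, 118.63034057617188), 89.35594177246094)
table z -0.0003898068537579389
side top z 0.08407820238861 2908 ((724.779296875, 43.641204833984375), (302.56976318359375, 445.4972229003906), 82.15583038330078)
door 317 [0.463 0.041 0.092] [0.62  0.164 0.128] ((540.3070678710938, 107.26094055175781), (186.77723693847656, 32.09938430786133), 41.5379524230957)
rib 115 [ 0.44330541 -0.32205469  0.02169441] ((444.0584716796875, -320.5621337890625), (13.039290428161621, 45.03173065185547), 16.284713745117188) 0.02701668347177653
blade 455 ((448.5972900390625, -319.3651428222656), (177.3739776611328, 117.49720001220703), 89.66482543945312)
table z -0.0010364583038889198
[[-0.001 -0.946 -0.324  0.083]
 [ 1.    -0.001 -0.001 -0.   ]
 [ 0.001 -0.324  0.946 -0.166]
 [ 0.     0.     0.     1.   ]]
[[334.96494943   0.         322.14522326]
 [  0.         334.96494943 240.54899341]
 [  0.           0.           1.        ]] [-0.020412  0.        0.        0.        0.      ]
```

>>> carry_out(series=[[85, 1, 0.65, -0.08, 0, 0, 0], [85, 1, 0.65, -0.08, 0, 0, 0], [85, 1, 0.65, -0.08, 0, 0, 0], [85, 1, 0.65, -0.08, 0, 0, 0], [85, 1, 0.65, -0.08, 0, 0, 0], [85, 1, 0.65, -0.08, 0, 0, 0], [85, 1, 0.65, -0.08, 0, 0, 0], [85, 1, 0.65, -0.08, 0, 0, 0], [85, 1, 0.65, -0.08, 0, 0, 0], [85, 1, 0.65, -0.08, 0, 0, 0], [85, 1, 0.65, -0.08, 0, 0, 0], [85, 1, 0.65, -0.08, 0, 0, 0], [85, 1, 0.65, -0.08, 0, 0, 0], [85, 1, 0.65, -0.08, 0, 0, 0], [85, 1, 0.65, -0.08, 0, 0, 0], [85, 1, 0.65, -0.08, 0, 0, 0], [85, 1, 0.65, -0.08, 0, 0, 0], [85, 1, 0.65, -0.08, 0, 0, 0], [85, 1, 0.65, -0.08, 0, 0, 0], [85, 1, 0.65, -0.08, 0, 0, 0]])

```text
time_s: 2.65
eef_pos: [0.6009, 0.1057, 0.2487]
tcp_rot: [-180.0, -0.0, -24.8]
force: [-0.2, 0.9, -0.6]
finger_gap: 0.0847
gripper_force: 0.0
```

>>> carry_out(series=[[85, 1, 0.6, 0, 0, 0, 0], [85, 1, 0.6, 0, 0, 0, 0], [85, 1, 0.6, 0, 0, 0, 0], [85, 0, 0, 0, 0, 0, 0.92], [85, 0, 0, 0, 0, 0, 0.92], [85, 0, 0, 0, 0, 0, 0.92], [85, 0, 0, 0, 0, 0, 0.92], [85, 0, 0, 0, 0, 0, 0.92], [85, 0, 0, 0, 0, 0, 0.92], [85, 0, 0, 0, 0, 0, 0.92], [85, 0, 0, 0, 0, 0, 0.92], [85, 0, 0, 0, 0, 0, 0.92], [85, 0, 0, 0, 0, 0, 0.92], [85, 0, 0, 0, 0, 0, 0], [85, 0, 0, 0, 0, 0, 0]])

```text
time_s: 4.53
eef_pos: [0.6497, 0.0349, 0.2484]
tcp_rot: [-180.0, 0.0, -98.3]
force: [-1.5, 0.3, 1.4]
finger_gap: 0.0853
gripper_force: 0.0
```

Run:
```python
from h import *
d=snap('wrist'); pickle.dump(d,open('w1.pkl','wb')); cv2.imwrite('pics/w1.png',d['img'])
s=d['s'];print(s['time_s'],s['eef_pos'],s['tcp_rot'],s['joint_pos'],s['force'])
W=cloud(d); x,y,z=W[...,0],W[...,1],W[...,2]
for h in (.085,.055,.05,.04,.12): print(h,(abs(z-h)<.002).sum())
```

```text
4.525 [0.64971801 0.03492229 0.24841832] [-1.79988017e+02  5.09961039e-03 -9.82694147e+01] [ 2.02217842e+01  1.70508254e+01  8.76275725e-01  1.28490286e-03
 -7.38124864e+01 -2.84915575e+01] [-1.47804571  0.29485366  1.3887437 ]
0.085 42664
0.055 1623
0.05 5413
0.04 8417
0.12 4050
```

View pics/w1.png

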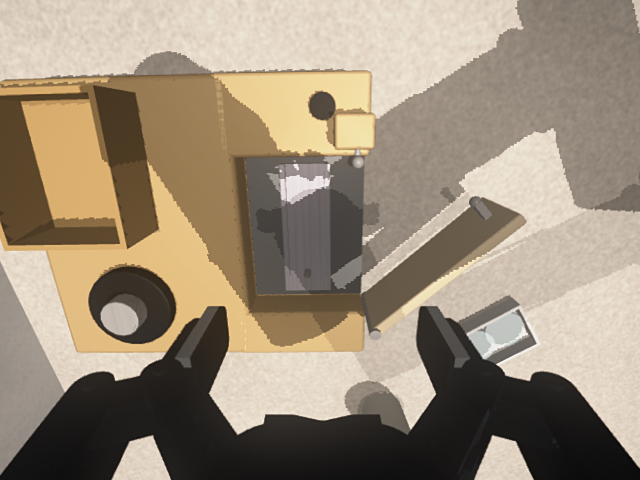

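The wrist view shows the bay around (305,227), the bed between (282,165) and (330,290), and the pin near (308,272). The door runs from about (372,330) to (500,215), open. I'll fit the edger pose from this view's depth.

```bash
cat > fit.py <<'E'
from h import *
from scipy.optimize import least_squares
def edgerfit(d,p0=(.672,.061,-7.7)):
    W=cloud(d); z=W[...,2]; ok=np.isfinite(z)
    # boundary pixels of bed-level/low region vs top via bay opening; edges from label image
    top=(ok&(abs(z-.0845)<.004)).astype(np.uint8); top=cv2.morphologyEx(top,cv2.MORPH_CLOSE,np.ones((3,3)))
    cs,_=cv2.findContours(top,cv2.RETR_CCOMP,cv2.CHAIN_APPROX_NONE)
    c=np.vstack([k.reshape(-1,2) for k in cs if len(k)>60]); P=W[c[:,1],c[:,0],:]
    P=P[np.isfinite(P[:,2])&(abs(P[:,2]-.085)<.005)]
    return W,P
def loc(P,p):
    a=np.radians(p[2]); R=np.array([[np.cos(a),-np.sin(a)],[np.sin(a),np.cos(a)]]); return (P[:,:2]-p[:2])@R
def fitedges(P,p0,edges,win=.012):
    p=np.array(p0,float)
    for it in range(6):
        w=win if it<3 else .005
        L=loc(P,p); sel=[]
        for ax,val,lo,hi in edges:
            o=L[:,1-ax]; i=(abs(L[:,ax]-val)<w)&(o>lo)&(o<hi); sel.append((i,ax,val))
        f=lambda q: np.concatenate([(loc(P[i],q)[:,ax]-val)/np.sqrt(max(i.sum(),1))*10 for i,ax,val in sel])
        p=least_squares(f,p,loss='soft_l1',f_scale=.01,x_scale=[.01,.01,1]).x
    L=[(int(i.sum()),round(float(np.median(loc(P[i],p)[:,ax]-val))*1000,2)) if i.any() else 0 for i,ax,val in sel]
    return p,L
EDG=[(0,-.065,-.155,-.12),(0,-.065,.095,.135),(0,.065,-.07,.07),(1,-.16,-.06,.14),(1,.14,-.06,.2),(1,.085,-.05,.05),(1,-.085,-.03,.05)]
E
python3 - <<'E'
from fit import *
d=load('w1'); W,P=edgerfit(d)
p,L=fitedges(P,(.672,.061,-7.7),EDG); print(p,L)
x,y,z=W[...,0],W[...,1],W[...,2]
m=np.isfinite(z); Q=W[m]; l=loc(Q,p)
inb=(abs(l[:,0])<.06)&(abs(l[:,1])<.08)
print('plane top',np.median(z[abs(z-.085)<.004]))
for lo,hi in ((.036,.043),(.0465,.0525),(.053,.058),(.06,.075)):
    i=inb&(Q[:,2]>lo)&(Q[:,2]<hi); q=l[i]*1000
    print(lo,i.sum(),np.median(Q[i,2]).round(4),np.percentile(q,[0,2,50,98,100],axis=0).round(1).tolist())
i=inb&(abs(l[:,0])<.006)&(l[:,1]>.035)&(l[:,1]<.07); print('pin strip hi',[(l[j]*1000).round(1).tolist()+[Q[j,2].round(4)] for j in np.where(i)[0] if Q[j,2]>.055])
# door
i=(Q[:,2]>.1)&(Q[:,2]<.125)&(l[:,0]<-.068)&(l[:,1]>-.12); q=l[i]; a=np.degrees(np.arctan2(-(q[:,0]+.071),-(q[:,1]-.09)));r=np.hypot(q[:,0]+.071,q[:,1]-.09)
print('door deg',i.sum(),np.percentile(a[r>.08],[5,50,95]),r.max())
pc=proj(d,[[*(p[:2]+[ -np.sin(np.radians(p[2]))*.05,np.cos(np.radians(p[2]))*.05]),.066]]); print('pin px',pc)
im=d['img'][150:305,225:375]; cv2.imwrite('pics/w1c.png',cv2.resize(im,None,fx=3.8,fy=3.8,interpolation=cv2.INTER_CUBIC))
E
```

```text
[ 0.67289967  0.06086058 -7.4508555 ] [(41, 0.32), (30, -0.25), (114, -0.33), (216, 1.35), (161, -1.6), (83, 0.64), (82, -0.28)]
plane top 0.08536537483662487
0.036 7497 0.0411 [[-60.0, -80.0], [-58.6, -78.5], [18.1, -10.4], [58.6, 76.0], [60.0, 80.0]]
0.0465 4921 0.0504 [[-28.1, -74.6], [-27.3, -72.7], [-1.3, -5.8], [20.7, 72.5], [26.0, 76.3]]
0.053 1046 0.0554 [[-27.1, -74.7], [-26.9, -72.5], [19.9, -13.8], [24.7, 52.0], [25.1, 55.9]]
0.06 35 0.0635 [[-4.3, 46.5], [-4.3, 46.8], [-1.0, 49.1], [2.7, 52.7], [2.7, 53.4]]
pin strip hi [[0.5, 46.4, np.float64(0.0575)], [-0.6, 46.9, np.float64(0.0564)], [-1.8, 47.0, np.float64(0.0562)], [-2.9, 47.4, np.float64(0.0554)], [1.6, 47.0, np.float64(0.0589)], [0.4, 47.2, np.float64(0.0586)], [-0.8, 46.5, np.float64(0.0602)], [-1.9, 46.9, np.float64(0.0592)], [-3.1, 47.1, np.float64(0.0589)], [-4.1, 47.8, np.float64(0.0572)], [1.4, 46.9, np.float64(0.0619)], [0.3, 47.1, np.float64(0.0615)], [-0.8, 47.5, np.float64(0.0607)], [-1.9, 47.7, np.float64(0.0603)], [-3.1, 47.2, np.float64(0.0615)], [-4.2, 48.6, np.float64(0.0584)], [2.9, 50.0, np.float64
[... 393 characters left out ...]
 np.float64(0.0625)], [2.7, 50.7, np.float64(0.062)], [1.4, 49.9, np.float64(0.0636)], [0.2, 49.4, np.float64(0.0647)], [-1.0, 48.6, np.float64(0.0665)], [-2.1, 49.1, np.float64(0.0654)], [-3.2, 50.0, np.float64(0.0637)], [-4.2, 51.1, np.float64(0.0612)], [1.5, 51.0, np.float64(0.064)], [0.3, 50.6, np.float64(0.0648)], [-1.0, 49.9, np.float64(0.0665)], [-2.2, 49.6, np.float64(0.0671)], [-3.1, 50.9, np.float64(0.0644)], [-4.1, 52.4, np.float64(0.0612)], [0.2, 51.0, np.float64(0.0666)], [-1.0, 50.7, np.float64(0.0674)], [-2.1, 51.3, np.float64(0.0663)], [-3.0, 53.4, np.float64(0.0617)]]
door deg 3922 [44.2716127  45.94209996 49.83109156] 0.17985604070426017
pin px [[306.16566173 275.93057926]]
```

View pics/w1c.png

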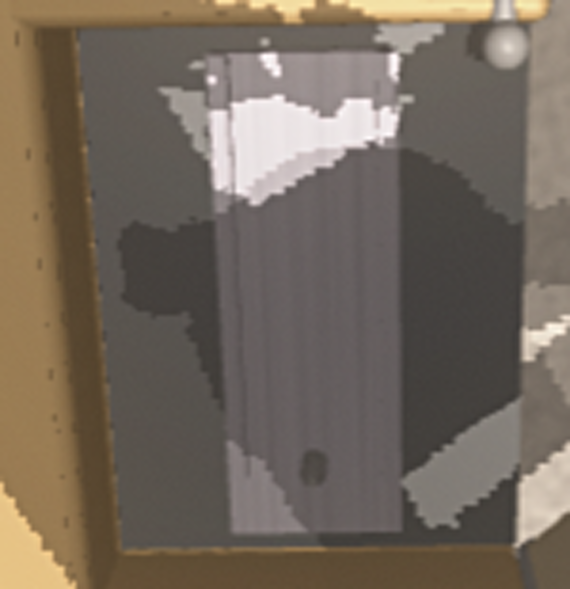

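The crop shows the bed square in the bay with the pin at crop (314,467), which is about (308,273) in the full picture. The fitted frame and the bed and pin agree within 1 mm. Now I'll move over the blade.

>>> carry_out(series=[[50, 0.96, 0.4, 0.1, 0, 0, 0], [50, 0.96, 0.4, 0.1, 0, 0, 0], [50, 0.96, 0.4, 0.1, 0, 0, 0], [50, 0.96, 0.4, 0.1, 0, 0, 0], [50, 0.96, 0.4, 0.1, 0, 0, 0], [50, 0.96, 0.4, 0.1, 0, 0, 0], [50, 0.96, 0.4, 0.1, 0, 0, 0], [50, 0.96, 0.4, 0.1, 0, 0, 0], [50, 0.96, 0.4, 0.1, 0, 0, 0], [50, 0.96, 0.4, 0.1, 0, 0, 0], [50, 0.96, 0.4, 0.1, 0, 0, 0], [50, 0.96, 0.4, 0.1, 0, 0, 0], [50, 0.96, 0.4, 0.1, 0, 0, 0], [50, 0.96, 0.4, 0.1, 0, 0, 0], [50, 0.96, 0.4, 0.1, 0, 0, 0], [50, 0, 0, 0, 0, 0, 0], [50, 0, 0, 0, 0, 0, 0]])

```text
time_s: 6.7
eef_pos: [0.4487, -0.2988, 0.2107]
tcp_rot: [-180.0, -0.0, -98.4]
force: [-0.3, 0.4, -0.6]
finger_gap: 0.0501
gripper_force: 0.0
```

Run:
```python
from fit import *
d=snap('wrist'); pickle.dump(d,open('w2.pkl','wb')); cv2.imwrite('pics/w2.png',d['img'])
s=d['s'];print(s['time_s'],s['eef_pos'],s['tcp_rot'],s['joint_pos'])
W=cloud(d); x,y,z=W[...,0],W[...,1],W[...,2]
c=(abs(x-.449)<.08)&(abs(y+.318)<.09)
print('table',np.median(z[c&(abs(z)<.003)]))
m=c&(z>.022)&(z<.03); print('ribtop',m.sum(),np.median(z[m]),W[m].mean(0),rect(W[m]))
m=c&(z>.0025)&(z<.03); print('plate',m.sum(),rect(W[m]))
```

```text
6.7 [ 0.44874995 -0.29880556  0.21074051] [-1.79989862e+02 -2.11449761e-04 -9.84351560e+01] [-1.28186588e+01  7.64027514e+00 -1.62723194e+01 -6.17010768e-04
 -6.60772813e+01  4.38375297e+00]
table 0.00039092165411290655
ribtop 408 0.026317861458728303 [ 0.44468925 -0.32097674  0.02629966] ((444.64013671875, -320.2550048828125), (10.174884796142578, 44.30567169189453), 16.00674819946289)
plate 3378 ((448.41375732421875, -318.8793640136719), (157.84963989257812, 176.1368865966797), 0.03431820124387741)
```

View pics/w2.png

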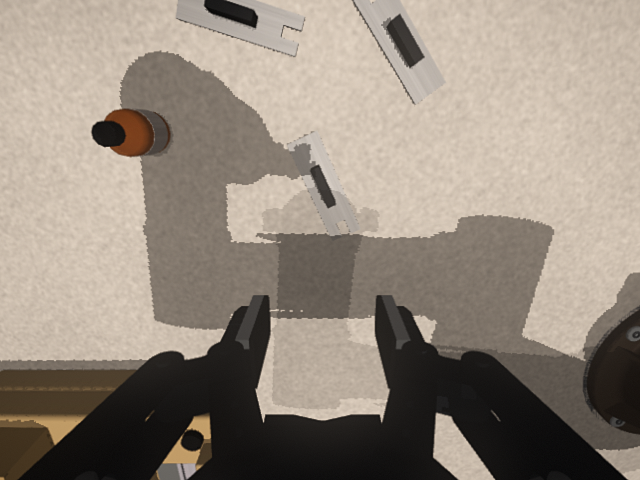

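The wrist view shows the target blade at about (325,185), with its rib at (323,187), notch at (343,225) and blade yaw near +16°. The two spares are at (240,20) and (400,45), and the bottle is at (130,132). I'll refine the plate and notch, then work out the approach.

```bash
cat >> h.py <<'E'
def goto(s,xyz,yaw):
    "shift in current tool axes (units of 25mm) and turn about tool z (units of 8deg)"
    R=Ro.from_euler('xyz',s['tcp_rot'],degrees=True).as_matrix()
    return (R.T@(np.array(xyz)-s['eef_pos'])/.025).round(3), round(-(((yaw-s['tcp_rot'][2])+180)%360-180)/8,3)
E
python3 - <<'E'
from fit import *
d=load('w2'); s=env.sense(); W=cloud(d); z=W[...,2]; Q=W[np.isfinite(z)]
p=np.array([.4446,-.3203,16.0]); l=loc(Q,p)
i=(abs(l[:,0])<.03)&(abs(l[:,1]-.005)<.07)&(Q[:,2]>.0022)&(Q[:,2]<.0065); q=l[i]*1000
print(i.sum(),np.percentile(q,[0,1,99,100],axis=0).round(1).tolist())
for lo,hi in((-50,-30),(20,40)):
  k=(q[:,1]>lo)&(q[:,1]<hi); print(np.percentile(q[k,0],[1,99]).round(1))
k=(q[:,1]>47)&(q[:,1]<65);h=np.sort(q[k,0]);print('notch gap',[(h[j],h[j+1]) for j in np.where(np.diff(h)>3)[0]])
k=abs(q[:,0])<4; print('closed end', q[k,1].max(), 'plain end',q[k,1].min())
print('above',goto(s,[p[0],p[1],.12],-74),'j6 now')
E
```

```text
2883 [[-29.6, -59.1], [-17.9, -54.3], [17.8, 63.5], [29.9, 74.9]]
[-17.8  17.6]
[-17.9  17.7]
notch gap [(np.float64(-5.667685181334189), np.float64(-0.05790745786335269)), (np.float64(19.236266235523853), np.float64(27.610955257769923))]
closed end 47.093286307055735 plain end -59.08917450622878
above (array([0.889, 0.049, 3.632]), np.float64(-3.049)) j6 now
```

>>> carry_out(series=[[34, 0.22, 0.01, 0.9, 0, 0, 0], [34, 0.22, 0.01, 0.9, 0, 0, 0], [34, 0.22, 0.01, 0.9, 0, 0, 0], [34, 0.22, 0.02, 0.9, 0, 0, 0], [34, 0, 0, 0, 0, 0, -0.76], [34, 0, 0, 0, 0, 0, -0.76], [34, 0, 0, 0, 0, 0, -0.76], [34, 0, 0, 0, 0, 0, -0.76], [34, 0, 0, 0, 0, 0, 0], [34, 0, 0, 0, 0, 0, 0]])

```text
time_s: 8.0
eef_pos: [0.4448, -0.3198, 0.1208]
tcp_rot: [-180.0, -0.0, -74.2]
force: [-0.3, 0.2, -0.4]
finger_gap: 0.0338
gripper_force: 0.0
```

Run:
```python
from fit import *
d=snap('wrist'); pickle.dump(d,open('w3.pkl','wb')); cv2.imwrite('pics/w3.png',d['img'])
s=d['s'];print(s['time_s'],s['eef_pos'],s['tcp_rot'],s['finger_gap'])
W=cloud(d); x,y,z=W[...,0],W[...,1],W[...,2]
m=(abs(x-.4446)<.03)&(abs(y+.3203)<.04)&(z>.022)&(z<.03); r=rect(W[m]); print(m.sum(),np.median(z[m]),r)
c=np.array(r[0])/1000; print(goto(s,[c[0],c[1],.018],-74))
```

```text
8.0 [ 0.4448156  -0.31984337  0.12078082] [-1.79989032e+02 -6.98352931e-03 -7.41701906e+01] 0.03375729444500828
627 0.026345003710590897 ((445.041748046875, -320.2967224121094), (9.215526580810547, 44.42728805541992), 16.036727905273438)
(array([ 1.900e-02, -3.000e-03,  4.111e+00]), np.float64(-0.021))
```

>>> carry_out(series=[[34, 0.02, 0, 0.9, 0, 0, 0], [34, 0, 0, 0.9, 0, 0, 0], [34, 0, 0, 0.9, 0, 0, 0], [34, 0, 0, 0.7, 0, 0, 0], [34, 0, 0, 0.45, 0, 0, 0], [34, 0, 0, 0.26, 0, 0, 0], [34, 0, 0, 0, 0, 0, 0], [5, 0, 0, 0, 0, 0, 0], [5, 0, 0, 0, 0, 0, 0], [5, 0, 0, 0, 0, 0, 0], [5, 0, 0, 0, 0, 0, 0], [5, 0, 0, 0, 0, 0, 0]], newtons=50)

```text
time_s: 9.55
eef_pos: [0.4447, -0.3206, 0.018]
tcp_rot: [-180.0, -0.0, -74.1]
force: [-0.3, 0.3, -0.8]
finger_gap: 0.0052
gripper_force: 0.0
```

The fingers closed to 5 mm without contact. I'll look.

Run:
```python
from fit import *
d=snap('wrist'); pickle.dump(d,open('w4.pkl','wb'))
e=snap('scene'); pickle.dump(e,open('s4.pkl','wb'))
f=snap('side'); g=f['img'][250:400,320:470]
cv2.imwrite('pics/w4.png',np.hstack([d['img'][100:400,200:440],cv2.resize(g,(300,300))]))
s=d['s'];print(s)
W=cloud(d); z=W[...,2]; x,y=W[...,0],W[...,1]
m=(abs(x-.445)<.04)&(abs(y+.32)<.06)&(z>.022)&(z<.03); print(m.sum(),rect(W[m]))
```

```text
{'time_s': 9.55, 'joint_pos': array([-1.53118402e+01,  2.02413521e+01, -2.85594400e+01,  1.00622412e-03,
       -4.11941377e+01,  3.12338626e+01]), 'dq': array([ 0.07556443,  0.10750886, -0.037547  , -0.11088606,  0.02442908,
       -0.02256727]), 'joint_efforts': array([ 5.61298348e-04, -4.91347539e+01,  2.05757189e+01,  4.86312881e+00,
       -4.46905069e-04, -2.20333945e-04]), 'eef_pos': array([ 0.44466056, -0.32060781,  0.01802578]), 'tcp_rot': array([-1.79996008e+02, -3.19577530e-03, -7.40772206e+01]), 'force': array([-0.28596682,  0.31152892, -0.81657472]), 'wrist_torque': array([ 0.00841824,  0.05528866, -0.00825921]), 'gripper_force': 0.0, 'finger_gap': 0.005208569937661568}
1147 ((444.9906005859375, -320.5401611328125), (9.465079307556152, 44.62023162841797), 15.554749488830566)
```

View pics/w4.png

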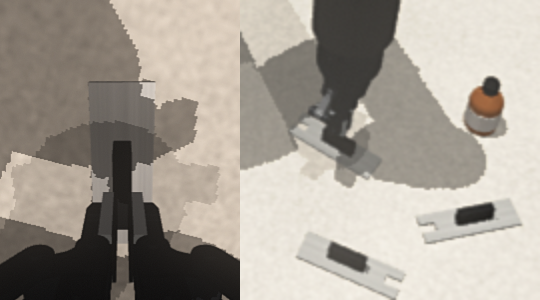

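The crop shows the rib at crop (121,170) with the fingers around it at (105,230) and (140,230), but there is no grip force. I'll measure the fingers in the tool frame.

Run:
```python
from fit import *
d=load('w4'); s=d['s']; W=cloud(d)
R=Ro.from_euler('xyz',s['tcp_rot'],degrees=True).as_matrix(); T=(W-s['eef_pos'])@R*1000
m=np.isfinite(T[...,2])&(abs(T[...,1])<40)&(abs(T[...,0])<60)
for zlo in range(-60,20,6):
    k=m&(T[...,2]>=zlo)&(T[...,2]<zlo+6)
    q=T[k]
    if len(q): print(zlo,len(q),np.percentile(q,[1,50,99],axis=0)[:,:2].round(1).tolist())
for r in (250,285,300,310,320,330,345,360): print(r,[tuple(T[r,c].round(0)) for c in (290,300,306,312,318,324,330,336,342,350)])
```

```text
-60 496 [[-7.0, -15.7], [10.4, 2.4], [11.5, 15.5]]
-54 568 [[6.0, -15.9], [9.9, -2.6], [11.3, 15.8]]
-48 475 [[5.9, -15.9], [7.3, 2.6], [11.3, 15.7]]
-42 459 [[-10.3, -15.8], [7.2, 2.4], [11.4, 15.6]]
-36 429 [[-6.9, -15.3], [7.1, -2.6], [11.3, 15.3]]
-30 95 [[9.3, -9.0], [10.6, -2.6], [11.2, 8.9]]
-12 1117 [[-21.7, -5.0], [6.4, -0.3], [22.0, 4.4]]
-6 77 [[21.3, -5.0], [21.8, -0.3], [22.5, 4.4]]
0 68 [[21.4, -5.1], [21.9, -0.0], [22.3, 4.6]]
6 97 [[-8.7, -16.2], [21.8, 0.3], [50.5, 16.8]]
12 15797 [[-52.9, -39.3], [22.4, -0.3], [59.1, 39.3]]
18 3216 [[-52.7, -39.6], [20.7, 5.2], [59.5, 39.6]]
250 [(np.float64(14.0), np.float64(-19.0), np.float64(19.0)), (np.float64(16.0), np.float64(-13.0), np.float64(14.0)), (np.float64(16.0), np.float64(-9.0), np.float64(14.0)), (np.float64(16.0), np.float64(-6.0), np.float64(14.0)), (np.float64(22.0), np.float64(-2.0), np.float64(-2.0)), (np.float64(22.0), np.float64(1.0), np.float64(-3.0)), (np.float64(22.0), np.float64(4.0), np.float64(-2.0)), (np.float64(16.0), np.float64(8.0), np.float64(14.0)), (np.float64(16.0), np.float64(11.0), np.float64(
[... 3346 characters left out ...]
p.float64(-69.0)), (np.float64(11.0), np.float64(7.0), np.float64(-68.0)), (np.float64(12.0), np.float64(9.0), np.float64(-69.0))]
360 [(np.float64(12.0), np.float64(-11.0), np.float64(-76.0)), (np.float64(11.0), np.float64(-7.0), np.float64(-76.0)), (np.float64(12.0), np.float64(-5.0), np.float64(-76.0)), (np.float64(-1.0), np.float64(-4.0), np.float64(-61.0)), (np.float64(-63.0), np.float64(-3.0), np.float64(17.0)), (np.float64(-64.0), np.float64(1.0), np.float64(18.0)), (np.float64(-0.0), np.float64(3.0), np.float64(-62.0)), (np.float64(8.0), np.float64(4.0), np.float64(-72.0)), (np.float64(12.0), np.float64(6.0), np.float64(-77.0)), (np.float64(12.0), np.float64(9.0), np.float64(-76.0))]
```

The depth image shows the fingertips ending about 30 mm behind the reported TCP, not 11 mm ahead of it. So they closed above the rib. I'll trust the measurement, open, go down about 36 mm and check again.

>>> carry_out(series=[[34, 0, 0, 0, 0, 0, 0], [34, 0, 0, 0, 0, 0, 0], [34, 0, 0, 0, 0, 0, 0], [34, 0, 0, 0.4, 0, 0, 0], [34, 0, 0, 0.4, 0, 0, 0], [34, 0, 0, 0.3, 0, 0, 0], [34, 0, 0, 0.2, 0, 0, 0], [34, 0, 0, 0.1, 0, 0, 0], [34, 0, 0, 0, 0, 0, 0]])

```text
time_s: 10.82
eef_pos: [0.4446, -0.3206, -0.0172]
tcp_rot: [180.0, 0.0, -74.1]
force: [-0.7, -0.3, -0.3]
finger_gap: 0.034
gripper_force: 0.0
```

```bash
cat >> h.py <<'E'
def tips(d):
    s=d['s']; W=cloud(d); R=Ro.from_euler('xyz',s['tcp_rot'],degrees=True).as_matrix(); T=(W-s['eef_pos'])@R*1000
    m=np.isfinite(T[...,2])&(abs(T[...,1])<50)&(T[...,0]>4)&(T[...,0]<14)&(T[...,2]>-70)&(T[...,2]<15)
    return T,T[m]
E
python3 - <<'E'
from fit import *
for n in ('w2','w3','w4',None):
    d=load(n) if n else snap('wrist'); s=d['s']
    T,q=tips(d); q=q[(abs(q[:,1])>6)|(n=='w4')&(q[:,2]<-12)&(abs(q[:,1])>2)]
    for sg in (-1,1):
        k=q[(q[:,1]*sg>0)&(q[:,2]<(-s['eef_pos'][2]*0+1000*s['eef_pos'][2]-8))]
        print(n,s['finger_gap'].round(4),s['eef_pos'].round(4),len(k),np.percentile(k[:,2],[98,100]).round(1), 'inner y',np.percentile(abs(k[k[:,2]>k[:,2].max()-15][:,1]),[1,99]).round(1))
print(s['force'])
pickle.dump(d,open('w5.pkl','wb'))
E
```

```text
Traceback (most recent call last):
AttributeError: 'float' object has no attribute 'round'
```

Run:
```python
from fit import *
for n in ('w2','w3','w4',None):
    d=load(n) if n else snap('wrist'); s=d['s']
    T,q=tips(d); q=q[(abs(q[:,1])>2)&(q[:,2]+0<1000*s['eef_pos'][2]-30)]
    for sg in (-1,1):
        k=q[(q[:,1]*sg>0)]
        print(n,round(float(s['finger_gap']),4),np.round(s['eef_pos'],4),len(k),np.percentile(k[:,2],[98,100]).round(1), 'inner y',np.percentile(k[k[:,2]>k[:,2].max()-15][:,1],[1,99]).round(1)) if len(k) else None
pickle.dump(d,open('w5.pkl','wb'))
q=T[(abs(T[...,1])<40)&(T[...,0]>-5)&(T[...,0]<14)]
for a in range(-70,0,5):
    k=q[(q[:,2]>=a)&(q[:,2]<a+5)]; print(a,len(k),np.sort(k[:,1])[[0,-1]].round(0) if len(k) else '', k[abs(k[:,1])<8].shape)
```

```text
w2 0.0501 [ 0.4487 -0.2988  0.2107] 1820 [-31.3 -26.5] inner y [-38.2 -24.8]
w2 0.0501 [ 0.4487 -0.2988  0.2107] 1789 [-30.9 -26.5] inner y [24.9 37.8]
w3 0.0338 [ 0.4448 -0.3198  0.1208] 1917 [-29.8 -26.5] inner y [-30.5 -17. ]
w3 0.0338 [ 0.4448 -0.3198  0.1208] 1880 [-29.7 -26.4] inner y [16.9 30.3]
w4 0.0052 [ 0.4447 -0.3206  0.018 ] 1927 [-29.7 -26.5] inner y [-15.8  -2.6]
w4 0.0052 [ 0.4447 -0.3206  0.018 ] 1903 [-29.6 -26.4] inner y [ 2.4 15.7]
None 0.034 [ 0.4446 -0.3206 -0.0172] 1243 [-47.7 -47.2] inner y [-30.4 -17. ]
None 0.034 [ 0.4446 -0.3206 -0.0172] 1217 [-47.6 -47.2] inner y [16.8 29.9]
-70 830 [-39.  39.] (0, 3)
-65 754 [-34.  28.] (0, 3)
-60 474 [-31.  30.] (0, 3)
-55 571 [-31.  30.] (0, 3)
-50 497 [-31.  30.] (1, 3)
-45 1381 [-31.  31.] (907, 3)
-40 426 [-31.  31.] (0, 3)
-35 327 [-31.  30.] (0, 3)
-30 128 [-24.  23.] (0, 3)
-25 1684 [-18.  18.] (310, 3)
-20 2182 [-40.  40.] (0, 3)
-15 0  (0, 3)
-10 0  (0, 3)
-5 0  (0, 3)
```

The tips are at about tool z = -27, so they are now roughly 10 mm above the bench and straddling the rib. Down 2.5 mm more, then grip.

>>> carry_out(series=[[34, 0, 0, 0.1, 0, 0, 0], [34, 0, 0, 0, 0, 0, 0], [5, 0, 0, 0, 0, 0, 0], [5, 0, 0, 0, 0, 0, 0], [5, 0, 0, 0, 0, 0, 0], [5, 0, 0, 0, 0, 0, 0]], newtons=50)

```text
time_s: 11.62
eef_pos: [0.4453, -0.321, -0.0186]
tcp_rot: [-179.9, -0.1, -74.0]
force: [-1.2, 0.5, 7.1]
finger_gap: 0.0089
gripper_force: 50.7
```

The grip holds (8.9 mm, 50 N), but there is a 7 N upward push, so the tips touch the plate. I'll regrip about 4 mm higher to stay clear of the holder's lips.

>>> carry_out(series=[[26, 0, 0, -0.04, 0, 0, 0], [26, 0, 0, -0.12, 0, 0, 0], [26, 0, 0, 0, 0, 0, 0], [5, 0, 0, 0, 0, 0, 0], [5, 0, 0, 0, 0, 0, 0], [5, 0, 0, 0, 0, 0, 0], [5, 0, 0, 0, 0, 0, 0]], newtons=60)

```text
time_s: 12.5
eef_pos: [0.4448, -0.3206, -0.0154]
tcp_rot: [-180.0, -0.0, -74.1]
force: [-1.3, 0.8, 5.4]
finger_gap: 0.0085
gripper_force: 59.3
```

>>> carry_out(series=[[5, 0, 0, -0.3, 0, 0, 0], [5, 0, 0, -0.7, 0, 0, 0], [5, 0, 0, -0.9, 0, 0, 0], [5, 0, 0, -0.9, 0, 0, 0], [5, 0, 0, -0.9, 0, 0, 0], [5, 0, 0, -0.9, 0, 0, 0], [5, 0, 0, -0.9, 0, 0, 0], [5, 0, 0, -0.9, 0, 0, 0], [5, 0, 0, 0, 0, 0, 0], [5, 0, 0, 0, 0, 0, 0]])

```text
time_s: 13.75
eef_pos: [0.444, -0.3203, 0.1436]
tcp_rot: [180.0, 0.1, -74.1]
force: [-0.1, 0.3, -1.4]
finger_gap: 0.0081
gripper_force: 58.6
```

Run:
```python
from fit import *
d=snap('wrist'); pickle.dump(d,open('w6.pkl','wb')); cv2.imwrite('pics/w6.png',d['img'])
s=d['s']; print(s['time_s'],s['eef_pos'],s['tcp_rot'],s['force'],s['finger_gap'])
T,_=tips(d); f=T.reshape(-1,3); f=f[np.isfinite(f[:,2])]
rib=f[(abs(f[:,1])<8)&(abs(f[:,0])<30)&(f[:,2]>-47)&(f[:,2]<-36)]
print('rib top',len(rib),np.median(rib[:,2]),np.percentile(rib,[1,50,99],axis=0).round(1).tolist())
pl=f[(abs(f[:,1])<22)&(abs(f[:,0])<75)&(f[:,2]>-30)&(f[:,2]<-8)]
A=np.c_[pl[:,:2],np.ones(len(pl))]
for _ in range(4):
    c=np.linalg.lstsq(A,pl[:,2],rcond=None)[0]; r=abs(A@c-pl[:,2])<1.2; 
    A2,p2=A[r],pl[r]; c=np.linalg.lstsq(A2,p2[:,2],rcond=None)[0]
    A,pl=A2,p2
print('plate',len(pl),c,np.percentile(pl,[1,50,99],axis=0).round(1).tolist())
for lo,hi in((25,40),(40,54)):
    k=pl[(pl[:,0]>lo)&(pl[:,0]<hi)]; print(lo,np.percentile(k[:,1],[1,99]).round(1))
```

```text
13.75 [ 0.44396674 -0.32025606  0.14363474] [ 1.79961299e+02  5.86468457e-02 -7.41018013e+01] [-0.12240122  0.33204549 -1.41443207] 0.008131626568361926
rib top 2204 -41.75479440803181 [[-21.7, -7.2, -46.3], [6.6, 0.1, -41.8], [22.2, 7.4, -36.6]]
plate 7293 [ 1.36606377e-03  3.54271561e-04 -1.98256292e+01] [[-60.5, -17.6, -20.9], [32.4, 0.2, -19.8], [54.7, 17.7, -18.8]]
25 [-17.6  17.6]
40 [-17.6  17.7]
```

View pics/w6.png

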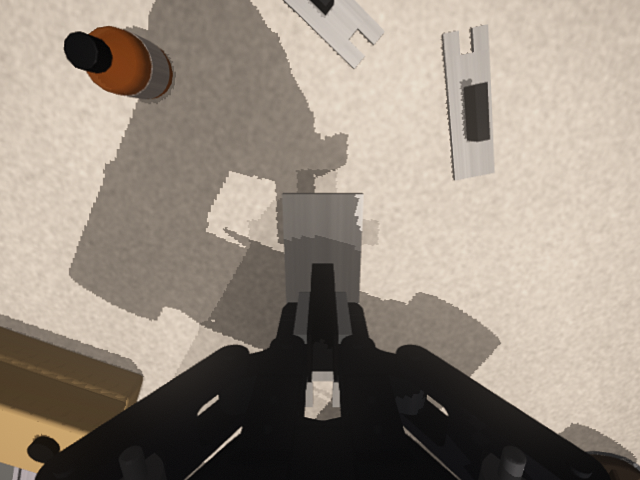

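The blade is held level and square: plain end at row ~193, centred on column ~322. The underside is at tool z = -15.8 mm and the notch at tool x = -55 mm. Now I'll compute the move to above the pin.

```bash
cat >> h.py <<'E'
E=np.array([.67290,.06086,-7.45])
def edw(x,y,z):
    a=np.radians(E[2]); return np.array([E[0]+np.cos(a)*x-np.sin(a)*y,E[1]+np.sin(a)*x+np.cos(a)*y,z])
def tcp_for(pt,off,yaw):
    return np.array(pt)-Ro.from_euler('xyz',[180,0,yaw],degrees=True).as_matrix()@np.array(off)
E
python3 - <<'E'
from h import *
s=env.sense(); pin=edw(-.0008,.0498,.0504); t=tcp_for(pin,[-.055,0,-.0158],-97.45)
print(pin,t); print(goto(s,[t[0],t[1],s['eef_pos'][2]],-97.45))
E
```

```text
[0.67856387 0.11034334 0.0504    ] [0.67143252 0.05580763 0.0346    ]
(array([-1.1971e+01, -1.2876e+01, -1.0000e-03]), np.float64(2.919))
```

>>> carry_out(series=[[5, -0.4, -0.4, 0, 0, 0, 0], [5, -0.75, -0.81, 0, 0, 0, 0], [5, -0.75, -0.81, 0, 0, 0, 0], [5, -0.75, -0.81, 0, 0, 0, 0], [5, -0.75, -0.81, 0, 0, 0, 0], [5, -0.75, -0.81, 0, 0, 0, 0], [5, -0.75, -0.81, 0, 0, 0, 0], [5, -0.75, -0.81, 0, 0, 0, 0], [5, -0.75, -0.81, 0, 0, 0, 0], [5, -0.75, -0.81, 0, 0, 0, 0], [5, -0.75, -0.81, 0, 0, 0, 0], [5, -0.75, -0.81, 0, 0, 0, 0], [5, -0.75, -0.81, 0, 0, 0, 0], [5, -0.75, -0.81, 0, 0, 0, 0], [5, -0.75, -0.81, 0, 0, 0, 0], [5, -0.75, -0.81, 0, 0, 0, 0], [5, -0.32, -0.33, 0, 0, 0, 0], [5, 0, 0, 0, 0, 0, 0]])

```text
time_s: 16.05
eef_pos: [0.6724, 0.0563, 0.144]
tcp_rot: [180.0, -0.0, -74.0]
force: [-0.4, 0.9, -1.4]
finger_gap: 0.0086
gripper_force: 58.7
```

>>> carry_out(series=[[5, 0, 0, 0, 0, 0, 0.6], [5, 0, 0, 0, 0, 0, 0.8], [5, 0, 0, 0, 0, 0, 0.8], [5, 0, 0, 0, 0, 0, 0.72], [5, 0, 0, 0, 0, 0, 0], [5, 0, 0, 0, 0, 0, 0], [5, 0, 0, 0, 0, 0, 0]])

```text
time_s: 16.92
eef_pos: [0.6721, 0.0553, 0.1445]
tcp_rot: [180.0, 0.0, -97.4]
force: [0.0, 0.3, -1.4]
finger_gap: 0.0086
gripper_force: 58.6
```

Run:
```python
from fit import *
d=snap('wrist'); pickle.dump(d,open('w7.pkl','wb')); cv2.imwrite('pics/w7.png',d['img'])
s=d['s']; print(s['time_s'],s['eef_pos'],s['tcp_rot'],s['force'],s['finger_gap'])
pin=edw(-.0008,.0498,.0504); t=tcp_for(pin,[-.055,0,-.0158],-97.45); print(goto(s,t,-97.45))
W,P=edgerfit(d); p,L=fitedges(P,E,EDG); print(p,L)
Q=W.reshape(-1,3); Q=Q[np.isfinite(Q[:,2])]; l=loc(Q,E)*1000
T,_=tips(d); f=T.reshape(-1,3); f=f[np.isfinite(f[:,2])]
pl=f[(abs(f[:,1])<22)&(abs(f[:,0])<75)&(abs(f[:,2]+19.8)<2)];print('plate',np.percentile(pl,[1,50,99],axis=0).round(1).tolist())
for lo,hi in ((.0465,.0525),(.053,.058)):
    i=(abs(l[:,0])<45)&(abs(l[:,1])<78)&(Q[:,2]>lo)&(Q[:,2]<hi)
    if i.any(): print(lo,i.sum(),np.percentile(l[i],[1,50,99],axis=0).round(1).tolist())
```

```text
16.925 [0.67209718 0.0553093  0.14451345] [ 1.79999174e+02  2.22560812e-03 -9.73780992e+01] [ 0.00743956  0.31107588 -1.37937053] 0.00857811469430348
(array([-0.016,  0.029,  4.397]), np.float64(0.009))
[ 0.6731505   0.06063342 -7.7121568 ] [(59, 0.53), 0, (161, -0.57), (262, 1.44), (72, -1.71), 0, (121, 0.11)]
plate [[-61.6, -17.5, -21.1], [32.4, 0.3, -19.7], [54.8, 17.9, -18.3]]
0.0465 2619 [[-27.7, -74.5], [-1.4, -58.3], [25.6, -40.6]]
0.053 619 [[-26.9, -74.1], [-21.9, -58.2], [24.8, -41.5]]
```

View pics/w7.png

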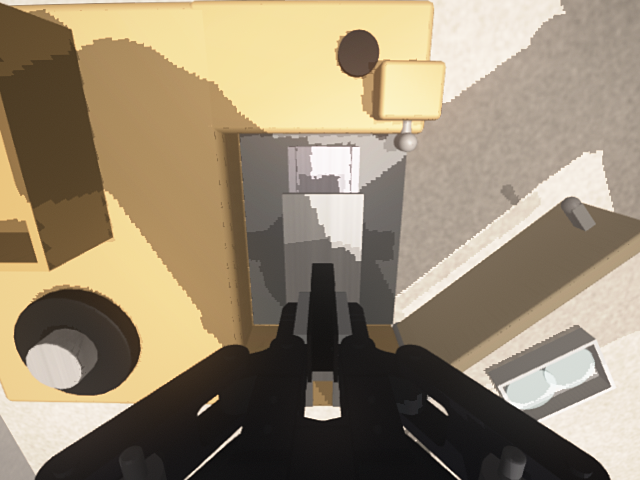

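The blade hangs over the bay, aligned with the bed: blade edges at columns 283 and 363, bed at 289–358, farther below. Lateral error is under 1 mm. I'll descend in two stages while watching the force.

>>> carry_out(series=[[5, -0.02, 0.02, 0.5, 0, 0, 0], [5, 0, 0, 0.8, 0, 0, 0], [5, 0, 0, 0.8, 0, 0, 0], [5, 0, 0, 0.7, 0, 0, 0], [5, 0, 0, 0.4, 0, 0, 0], [5, 0, 0, 0.3, 0, 0, 0], [5, 0, 0, 0.2, 0, 0, 0], [5, 0, 0, 0.15, 0, 0, 0], [5, 0, 0, 0.15, 0, 0, 0], [5, 0, 0, 0.1, 0, 0, 0], [5, 0, 0, 0, 0, 0, 0]])

```text
time_s: 18.35
eef_pos: [0.6717, 0.056, 0.0418]
tcp_rot: [180.0, -0.0, -97.4]
force: [-0.1, 0.5, -1.6]
finger_gap: 0.0086
gripper_force: 58.6
```

>>> carry_out(series=[[5, 0, 0, 0.1, 0, 0, 0], [5, 0, 0, 0.1, 0, 0, 0], [5, 0, 0, 0.06, 0, 0, 0], [5, 0, 0, 0.03, 0, 0, 0], [5, 0, 0, 0, 0, 0, 0], [5, 0, 0, 0, 0, 0, 0]])

```text
time_s: 19.1
eef_pos: [0.6718, 0.0561, 0.0347]
tcp_rot: [-180.0, 0.0, -97.4]
force: [0.3, -0.3, -2.2]
finger_gap: 0.0088
gripper_force: 58.6
```

>>> carry_out(series=[[5, 0, 0, 0.02, 0, 0, 0], [5, 0, 0, 0.02, 0, 0, 0], [5, 0, 0, 0, 0, 0, 0], [5, 0, 0, 0, 0, 0, 0]])

```text
time_s: 19.6
eef_pos: [0.6719, 0.0561, 0.0347]
tcp_rot: [-180.0, 0.0, -97.4]
force: [-3.1, 1.2, 5.4]
finger_gap: 0.0085
gripper_force: 59.6
```

It's in contact at the expected height (0.0347). Release, then lift a little and check.

>>> carry_out(series=[[20, 0, 0, -0.02, 0, 0, 0], [20, 0, 0, -0.02, 0, 0, 0], [20, 0, 0, 0, 0, 0, 0], [20, 0, 0, 0, 0, 0, 0], [20, 0, 0, -0.2, 0, 0, 0], [20, 0, 0, -0.6, 0, 0, 0], [20, 0, 0, -0.9, 0, 0, 0], [20, 0, 0, -0.9, 0, 0, 0], [20, 0, 0, -0.9, 0, 0, 0], [20, 0, 0, -0.9, 0, 0, 0], [20, 0, 0, -0.9, 0, 0, 0], [20, 0, 0, 0, 0, 0, 0]])

```text
time_s: 21.1
eef_pos: [0.6732, 0.0564, 0.1708]
tcp_rot: [-179.7, 0.1, -97.4]
force: [-0.1, 0.5, 0.0]
finger_gap: 0.0198
gripper_force: 0.0
```

Run:
```python
from fit import *
d=snap('wrist'); pickle.dump(d,open('w8.pkl','wb')); cv2.imwrite('pics/w8.png',d['img'])
s=d['s']; print(s['time_s'],s['eef_pos'],s['tcp_rot'],s['force'],s['finger_gap'])
W=cloud(d); Q=W.reshape(-1,3); Q=Q[np.isfinite(Q[:,2])]; l=loc(Q,E)*1000
i=(abs(l[:,0])<10)&(abs(l[:,1])<50)&(Q[:,2]>.068)&(Q[:,2]<.08); print('rib top',i.sum(),np.median(Q[i,2]),np.percentile(l[i],[1,50,99],axis=0).round(1).tolist())
i=(abs(l[:,0])<17)&(abs(l[:,1])<62)&(Q[:,2]>.052)&(Q[:,2]<.0565)
A=np.c_[l[i],np.ones(i.sum())]; print('plate',i.sum(),np.linalg.lstsq(A,Q[i,2]*1000,rcond=None)[0],np.percentile(l[i],[1,99],axis=0))
cy=cv2.projectPoints
print(proj(d,[edw(0,.05,.054),edw(0,-.06,.054),edw(-.07,.09,.12)]))
# door from scene
e=snap('scene'); W=cloud(e);Q=W.reshape(-1,3); Q=Q[np.isfinite(Q[:,2])]; q=loc(Q,E)
i=(Q[:,2]>.095)&(Q[:,2]<.125)&(q[:,0]<-.08)&(q[:,0]>-.25)&(q[:,1]>-.1)&(q[:,1]<.09); a=np.degrees(np.arctan2(-(q[i,0]+.071),-(q[i,1]-.09)));print('door',i.sum(),np.percentile(a,[10,50,90]))
```

```text
21.1 [0.67319092 0.05635866 0.17077226] [-1.79721970e+02  1.09261465e-01 -9.74198395e+01] [-0.08071694  0.53080713  0.0176291 ] 0.019796319243221887
rib top 656 0.07644910550330206 [[-5.6, -26.8], [-0.8, -6.3], [4.1, 17.1]]
plate 4151 [1.07026574e-04 2.13932564e-04 5.44127608e+01] [[-16.74166617 -59.18669748]
 [ 16.71423248  58.47500512]]
[[323.86457688 281.53123012]
 [323.96682719 160.9349862 ]
 [412.7304075  364.53369085]]
door 363 [40.08876233 45.57761798 50.29933433]
```

View pics/w8.png

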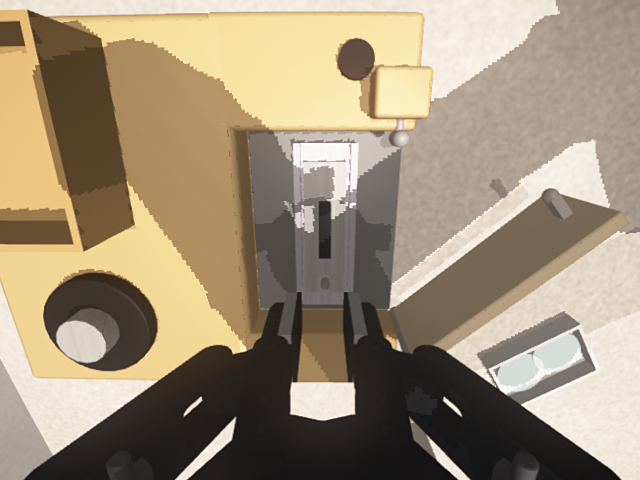

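The picture shows the blade flat in the holder (plate top at z = 54.4 mm, no tilt), the rib centred at (325,230) and the pin inside the notch at (325,283). The door is still open at about 45°. Next I'll plan the push on the outer side at r = 150 mm, with the fingers closed and the tool yawed to -20°.

>>> carry_out(series=[[20, 0, 0.5, 0, 0, 0, 0], [0, -0.3, 0.9, 0, 0, 0, 0], [0, -0.3, 0.9, 0, 0, 0, 0], [0, -0.3, 0.9, 0, 0, 0, 0], [0, -0.2, 0.9, 0, 0, 0, 0], [0, 0, 0.9, 0, 0, 0, 0], [0, 0, 0.9, 0, 0, 0, 0], [0, 0, 0.9, 0, 0, 0, 0], [0, 0, 0.9, 0, 0, 0, 0], [0, 0, 0.5, 0, 0, 0, 0], [0, 0, 0, 0, 0, 0, -0.97], [0, 0, 0, 0, 0, 0, -0.97], [0, 0, 0, 0, 0, 0, -0.97], [0, 0, 0, 0, 0, 0, -0.97], [0, 0, 0, 0, 0, 0, -0.97], [0, 0, 0, 0, 0, 0, -0.97], [0, 0, 0, 0, 0, 0, -0.97], [0, 0, 0, 0, 0, 0, -0.97], [0, 0, 0, 0, 0, 0, -0.97], [0, 0, 0, 0, 0, 0, -0.97]])

```text
time_s: 23.7
eef_pos: [0.4717, 0.1097, 0.1668]
tcp_rot: [180.0, 0.0, -19.6]
force: [0.4, 0.5, 0.3]
finger_gap: -0.0
gripper_force: 0.0
```

```bash
cat > door.py <<'E'
from h import *
def tool(th,gap=0,yaw=-20,z=.063,r=.150):
    t=np.radians(th); u=np.array([-np.sin(t),-np.cos(t)]); n=np.array([-np.cos(t),np.sin(t)])
    ph=np.radians(abs(yaw-(E[2]-th))); h=.011*np.cos(ph)+.013*np.sin(ph)
    q=np.array([-.071,.09])+r*u+(.008+h+gap)*n; return edw(*q,z)
E
python3 - <<'E'
from door import *
s=env.sense(); print(s['time_s'],s['eef_pos'],s['tcp_rot'],s['finger_gap'])
yaw=s['tcp_rot'][2]; R=Ro.from_euler('xyz',[180,0,yaw],degrees=True).as_matrix()
a=tool(45.6,.03,yaw); print(a,goto(s,a,yaw))
prev=a
for th in list(range(44,-4,-4)):
    b=tool(th,0,yaw); print(th,(R.T@(b-prev)/.025).round(2)[:2],b.round(3)); prev=b
e=snap('scene'); cv2.imwrite('pics/s9.png',cv2.resize(e['img'][200:380,220:460],None,fx=2.5,fy=2.5))
E
```

```text
23.7 [0.47168806 0.10971426 0.16683368] [ 1.79968764e+02  2.17195248e-02 -1.95813962e+01] -2.1010414005518894e-05
[0.46162685 0.11256912 0.063     ] (array([-0.416,  0.025,  4.154]), np.float64(-0.0))
44 [1.13 0.78] [0.482 0.085 0.063]
40 [0.34 0.27] [0.488 0.075 0.063]
36 [0.37 0.25] [0.494 0.066 0.063]
32 [0.39 0.22] [0.501 0.058 0.063]
28 [0.4 0.2] [0.509 0.05  0.063]
24 [0.42 0.17] [0.518 0.043 0.063]
20 [0.43 0.13] [0.527 0.036 0.063]
16 [0.44 0.1 ] [0.536 0.03  0.063]
12 [0.45 0.07] [0.546 0.024 0.063]
8 [0.39 0.04] [0.555 0.02  0.063]
4 [0.39 0.02] [0.564 0.016 0.063]
0 [ 0.39 -0.01] [0.573 0.013 0.063]
```

>>> carry_out(series=[[0, -0.42, 0, 0, 0, 0, 0], [0, 0, 0, 0.85, 0, 0, 0], [0, 0, 0, 0.9, 0, 0, 0], [0, 0, 0, 0.9, 0, 0, 0], [0, 0, 0, 0.9, 0, 0, 0], [0, 0, 0, 0.6, 0, 0, 0], [0, 0, 0, 0, 0, 0, 0], [0, 0.57, 0.4, 0, 0, 0, 0], [0, 0.56, 0.38, 0, 0, 0, 0], [0, 0.17, 0.13, 0, 0, 0, 0], [0, 0.17, 0.13, 0, 0, 0, 0], [0, 0.37, 0.25, 0, 0, 0, 0]])

```text
time_s: 25.25
eef_pos: [0.4947, 0.0677, 0.0638]
tcp_rot: [-180.0, -0.0, -19.8]
force: [-0.7, 1.5, -0.0]
finger_gap: -0.0001
gripper_force: 0.3
```

>>> carry_out(series=[[0, 0.39, 0.22, 0, 0, 0, 0], [0, 0.4, 0.2, 0, 0, 0, 0], [0, 0.42, 0.17, 0, 0, 0, 0], [0, 0.43, 0.13, 0, 0, 0, 0], [0, 0.44, 0.1, 0, 0, 0, 0], [0, 0, 0, 0, 0, 0, 0]])

```text
time_s: 26.0
eef_pos: [0.5371, 0.03, 0.0633]
tcp_rot: [180.0, 0.0, -19.9]
force: [-1.0, -0.9, -0.0]
finger_gap: 0.0001
gripper_force: 0.0
```

```bash
cat >> door.py <<'E'
def doorang():
    e=snap('scene'); Q=cloud(e).reshape(-1,3); Q=Q[np.isfinite(Q[:,2])]
    a=np.radians(E[2]); R=np.array([[np.cos(a),-np.sin(a)],[np.sin(a),np.cos(a)]]); q=(Q[:,:2]-E[:2])@R
    i=(Q[:,2]>.112)&(Q[:,2]<.1245)&(q[:,0]<-.055)&(q[:,0]>-.25)&(q[:,1]>-.07)&(q[:,1]<.03)
    a=np.degrees(np.arctan2(-(q[i,0]+.071),-(q[i,1]-.09))); return i.sum(),np.percentile(a,[5,25,50,75,95]).round(1),e
E
python3 - <<'E'
from door import *
n,a,e=doorang(); s=env.sense(); print(n,a,s['time_s'],s['eef_pos'],s['force'])
E
```

```text
213 [10.4 12.6 14.4 16.4 19.8] 26.05 [0.5366105  0.03020135 0.06323147] [-0.27530404 -0.24297553  0.0060522 ]
```

The door is at about 15° and following the finger. Now the last part, through the catch.

>>> carry_out(series=[[0, 0.45, 0.07, 0, 0, 0, 0], [0, 0.39, 0.04, 0, 0, 0, 0], [0, 0.2, 0.01, 0, 0, 0, 0], [0, 0.2, 0.01, 0, 0, 0, 0], [0, 0.13, 0, 0, 0, 0, 0], [0, 0.13, 0, 0, 0, 0, 0], [0, 0.13, 0, 0, 0, 0, 0], [0, 0, 0, 0, 0, 0, 0]])

```text
time_s: 27.05
eef_pos: [0.5739, 0.0135, 0.0634]
tcp_rot: [180.0, -0.0, -19.8]
force: [-0.1, 0.2, -0.4]
finger_gap: 0.0002
gripper_force: 0.0
```

Run:
```python
from door import *
n,a,e=doorang(); s=env.sense(); print(n,a,s['time_s'],s['eef_pos'],s['force'])
```

```text
209 [-4.7 -2.6 -1.   1.3  4.2] 27.1 [0.57379236 0.0135161  0.06342167] [ 0.07279616 -0.02209476 -0.66026185]
```

>>> carry_out(series=[[0, -0.4, 0, 0, 0, 0, 0], [0, -0.8, 0, 0, 0, 0, 0], [0, -0.8, 0, 0, 0, 0, 0], [0, -0.6, 0, -0.5, 0, 0, 0], [0, 0, 0, -0.9, 0, 0, 0], [0, 0, 0, -0.9, 0, 0, 0], [0, 0, 0, -0.9, 0, 0, 0], [0, 0, 0, -0.9, 0, 0, 0], [0, 0, 0, -0.9, 0, 0, 0], [0, 0, 0, -0.9, 0, 0, 0], [0, 0, 0, -0.9, 0, 0, 0], [0, 0, 0, 0, 0, 0, 0], [0, 0, 0, 0, 0, 0, 0]])

```text
time_s: 28.72
eef_pos: [0.512, 0.0358, 0.2336]
tcp_rot: [-180.0, -0.0, -19.8]
force: [0.5, 0.5, -1.1]
finger_gap: -0.0004
gripper_force: 0.0
```

Run:
```python
from door import *
from fit import loc
n,a,e=doorang(); print('scene',n,a)
for nm in ('wrist','scene','side'):
    d=snap(nm); s=d['s']; Q=cloud(d).reshape(-1,3); Q=Q[np.isfinite(Q[:,2])]; l=loc(Q,E)*1000
    i=(Q[:,2]>.115)&(Q[:,2]<.125)&(l[:,0]<-50)&(l[:,0]>-110)&(l[:,1]>-75)&(l[:,1]<85)
    if i.sum()>20:
        f=np.polyfit(l[i,1],l[i,0],1); print(nm,'door top',i.sum(),'angle rad',f[0],'x at hinge',np.polyval(f,90),'x range',np.percentile(l[i,0],[2,98]))
    i=(abs(l[:,0])<12)&(abs(l[:,1])<50)&(Q[:,2]>.068)&(Q[:,2]<.08)
    if i.sum()>10: print('rib',i.sum(),np.median(Q[i,2]),np.percentile(l[i],[2,50,98],axis=0).round(1).tolist())
    for o,c in dict(tray=(.448,.271),cup=(.581,.388),bot=(.633,-.389)).items():
        k=(np.hypot(Q[:,0]-c[0],Q[:,1]-c[1])<.08)&(Q[:,2]>.008)&(Q[:,2]<.1)
        if k.sum()>30 and nm!='wrist': print(o,Q[k].mean(0).round(3))
print(s['time_s'],s['eef_pos'],s['force'])
for nm in ('scene','side'):
    d=load(nm);Q=cloud(d).reshape(-1,3); Q=Q[np.isfinite(Q[:,2])]
    for o,c in dict(tray=(.448,.271),cup=(.581,.388),bot=(.633,-.389)).items():
        k=(np.hypot(Q[:,0]-c[0],Q[:,1]-c[1])<.08)&(Q[:,2]>.008)&(Q[:,2]<.1); print('start',nm,o,Q[k].mean(0).round(3))
```

```text
scene 186 [-4.6 -2.7 -1.   0.9  2.7]
wrist door top 3111 angle rad 0.004390596917850215 x at hinge -71.29638296087117 x range [-77.92108824 -65.80745982]
rib 742 0.0763156717350825 [[-5.3, -26.5], [-1.2, -5.5], [4.1, 16.1]]
scene door top 279 angle rad -0.001835266337436896 x at hinge -69.7566523920507 x range [-77.23346619 -63.01840195]
rib 80 0.07477529407824433 [[-5.1, -26.0], [1.4, -4.2], [6.6, 15.9]]
tray [0.447 0.272 0.015]
cup [0.605 0.382 0.057]
bot [ 0.629 -0.395  0.049]
side door top 149 angle rad 0.0005814726883891303 x at hinge -73.14939737699935 x range [-79.58509274 -65.72773166]
rib 49 0.07463859457433529 [[-7.1, -27.8], [-3.1, -8.2], [5.1, 16.7]]
tray [0.445 0.27  0.015]
cup [0.602 0.375 0.059]
bot [ 0.609 -0.408  0.048]
28.875 [0.51200213 0.03563971 0.23288474] [-0.19240392  0.53518857 -0.23772639]
start scene tray [0.447 0.272 0.014]
start scene cup [0.605 0.382 0.058]
start scene bot [ 0.629 -0.395  0.049]
start side tray [0.445 0.27  0.015]
start side cup [0.602 0.375 0.059]
start side bot [ 0.609 -0.408  0.049]
```

The door is shut (angle about 0), the blade is in place, the bystanders haven't moved, and the robot is clear. Handing in.

```bash
python3 -c "
from station import env
print(env.close_job())"
```

```text
the job is handed in; nothing more can be done
None
```

I handed in the job at about 29 s: the blade lies flat in the holder with its notch over the pin, the door is shut on its catch, and the tray, cup and bottle did not move (all checked with the cameras); the hand-in returned no verdict.

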